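Start a timed run on the tube roller mixer

ROBOT

A 7-joint arm with a two-finger parallel gripper is mounted at the origin on the work surface. World frame = base frame: x ahead of the robot, y to its left, z up, the work surface at z = 0. Lengths are in m, angles in rad, forces in N, time in s.
With the tool pointing down it reaches from about 0.4 to 0.85 m from the base axis. Payload 4.5 kg.
Tool frame: the origin (TCP) lies midway between the tips of the shut fingers; the grasp point (between the pads) lies 19 mm behind it; y points along the fingers, z is the direction in which the jaws open and shut, and the axes are right-handed (so a half turn about y gives the same grasp; the last joint's range is limited). The gripper opens to 88 mm and grips with 3 to 60 N. Pads are 18 mm wide; open, the fingers measure 123 mm over their backs; the gripper's body (75 mm by 187 mm) begins 45 mm behind the grasp point.
Start: joints at [-1.207, 0.689, -0.195, 1.565, 0.157, 0.902, -0.215], TCP at [0.202, 0.591, 0.239] pointing down, gripper open.
Joint ranges: [-3.01, 3.01], [-0.46, 2.08], [-1.47, 1.51], [0.13, 2.56], [-1, 4.14], [0.04, 2.09], [-2.66, 2.66]. Speed limits (rad/s): [2.57, 2.57, 3.14, 3.14, 3.14, 3.14, 3.14].

INTERFACE

Orientations are given as a unit quaternion [x, y, z, w].
In Python, from plant import r, snapshot, get_calibration, job, boxes_of gives the robot as it stands. The module is installed in compiled form; this text tells all that it offers.
- The arm moves only by the shell command python3 -m handwheel 'ROWS' [OPENING] [FORCE]. ROWS is JSON, a list that holds one entry, the list of rows, each a list of 6 numbers: the shift along the tool's x, y, z as a fraction of full scale, then the turn, a rotation vector about the tool's x, y, z as a fraction of full scale. In form: [[[x, y, z, wx, wy, wz], ...]]. A call has 1 to 12 rows; each row is the pose to reach, as a shift and turn from the pose commanded when the call began, along the tool's axes at that moment, turning the shorter way round; what a row does not reach only later rows make up. Full scale, the value 1, is 100 cm for a shift and 180 degrees for a turn. A row lasts 1/12 s, in which the tool goes at most 41.7 mm and 7.16 degrees, less where a joint would pass 70% of its speed; a pose out of reach is approached as far as the arm can. A call with a number of a shift or a turn outside -1 to 1 is refused whole. A call with a gripper value outside its range is refused whole. OPENING is the opening, from -1 (shut) to 1 (fully open), set as the call begins (- or left out, the last holds). The fingers move at their own pace and stop on an object; FORCE is the grip in N (left out, the last holds). Time passes only in rows, so rows that repeat a pose let the fingers close. It gives the time, the measured TCP pose, the force and the opening at its end, in the units of the state.
- r.get_state(): the state, without advancing time (a new reading comes with each control period).
- snapshot(name): name is "side" or "top" or "wrist"; returns the picture (384x512x3 uint8, red, green, blue); there is no depth.
- get_calibration(name): a dict with "fx", "fy", "cx", "cy" (pixels), "T" (4x4, takes a point from camera to world coordinates). Camera axes: x right, y down, z forward; pixel columns grow to the right and rows downward; lengths in m; the calibration is good to about 2 mm. A picture is of the moment at which its call begins: read the wrist's pose just before it. get_calibration takes no time and is no camera call; for the wrist camera it gives the pose at the moment of the call.
- job.finish_job(): hands the job in, once; it reports no verdict.
Trained networks look in the newest picture that a camera, given by its name, has taken for a name from the list of things; names that differ only in an ending like _2 or _b are one class to them, and where a whole thing is asked for, a point or a joint stands for the part that bears it (a point fixed in the world has none). Each returns a list of dicts, best first, with "confidence" (0 to 1); they miss things now and then, are a little off and sometimes report something else, mostly with a low value. They report only what shows in the picture. A call takes as long as a camera call. They do not tell look-alikes from the thing itself.
- boxes_of(thing, camera): "bbox" ([left, top, right, bottom] in pixels, round what is visible of it).
The state is a dict: "clock": time; "q": joint angles; "qd": joint speeds; "joint_torque": joint torques, N m; "tool_pos": TCP position; "eef_rot": TCP orientation; "contact_force": force on the tool from outside, world axes, zero at the start; "moment": the same for the moment, N m; "opening": opening from 0.0 (shut) to 1.0 (fully open).
Only numpy, scipy, OpenCV 4.12 (cv2) and the standard library are available. Lean on these libraries where they do the work, as an engineer would, in place of code of your own. Each camera call takes 0.05 s, during which the arm holds its last target. There are 200 camera calls.

TASK

Take the purple-capped tube out of the red tray and lay it gently on the roller mixer, lengthwise in a groove between two neighbouring rollers, and turn the timer knob until the 6 stands whole and centred in the little window. When both are done, start the mixer: push the green button all the way in and let go of it. Leave the gold-capped tube in its tray and everything else on the table where it is.

Things in the scene. Friction and masses are not known exactly. Their poses are not given: they have to be found in the camera images.
- mixer: White roller mixer, 260 mm deep (x), 300 wide (y), fixed. Origin: centre of underside; x to its rear, away from the robot, y to the robot's left. In front its control panel slopes up to the rear at 30 degrees, from x -130, z 36 to x -40, z 88 mm. On it, left to right: mains rocker (decor), timer window, timer knob, green button. Behind: the rollers, between end walls at y +-125 mm, 116 mm high.
- groove (a point): Seat of a tube's centre in the front groove of the mixer, half-way along the rollers; axes as the mixer's. Four grey rollers (30 mm thick, 246 long, along y, not turned by hand) leave 3 grooves 36 mm apart; the others lie 36 and 72 mm behind. Roller tops 1.5 mm higher than this point: fingers astride a tube stop there, so let it go 6 to 8 mm above its seat; it settles.
- knob_grip (a point): Timer knob: round, black, fluted, 36 mm in diameter, 32 mm out of the sloped flat panel. Point on its axis 22 mm off the panel; z along the axis, out of the panel, leaning 30 degrees from vertical to the mixer's front; x, y turn with it. Clockwise (seen from outside) raises the number, 36 degrees each. Friction 0.05 N m, no clicks, stays where left, stops at 0 and 9. Button 95 mm to its right.
- timer_window (a point): Centre of the timer window, 20 mm wide, 22 mm high along the slope, black bezel, 75 mm left of the knob; a red index mark half-way up each side. Behind it a white drum, 64 mm in diameter, carries black numerals 0 to 9, 15 mm high, 20 mm apart, upright to one who faces the panel; they move up the slope as the knob turns clockwise.
- timer_drum (a joint): Angle of the number drum, rad, geared 1:1 to the knob: number n is centred in the window at n x 0.6283 (0 at 0, 6 at 3.770, 9 at 5.655). Grows as the knob is turned clockwise seen from outside. Starts between 0.9 and 2.9.
- button_top (a point): Green start button, 26 mm in diameter: centre of its outer face, 10 mm off the panel when out, 95 mm to the right of the knob; black bezel 35 mm wide, 3 mm high. z axis points out of the panel (30 degrees from vertical); press against it.
- start_button (a joint): Travel of the start button, m: 0 out, 0.005 all the way in. Sprung: 1.5 N to start moving, 5 N at full travel; comes back by itself.
- tray: Red-orange sample tray, 190 (x) by 290 mm (y), 45 mm high, open on top, walls and floor 4 mm, fixed. Origin: centre of underside. Two tubes lie on its floor, roughly along its x, side by side about 90 mm apart; either may be on either side.
- purple_center (a point): Purple-capped sample tube: closed, rigid, 15 mm in diameter, 100 mm long, about 18 g, lying on its side. This point is its centre (11.5 mm above the table in the tray); x runs along the tube to the cap, the last 20 mm. It can roll.
- gold_center (a point): Gold-capped sample tube of the same size, lying in the tray: its centre, x along the tube to the cap. To be left alone.
- tube_purple: The purple-capped tube again: origin at its centre, the same axes as purple_center.
- bottle: Bystander: orange and pink drinking bottle, 72 mm in diameter, 230 mm high; origin centre of underside.
- scanner: Bystander: black hand scanner lying on its side, about 170 x 70 x 28 mm; origin on the table near its middle.
- marker: Bystander: dark marker pen with a blue cap, lying, 130 mm long, 16 mm thick; origin on the table below its middle.
- label_roll: Bystander: roll of blank white labels standing on end, 76 mm in diameter, 45 mm high; origin centre of underside.
Things that resemble listed ones, but are neither listed nor needed, are in the scene too. What is shaped like the tube_purple but pink or turquoise is not meant.

How it is judged:
On the way, in this order (a step that is already met when the one before it is completed fails the run):
1. the purple-capped tube lies in a groove of the mixer and the timer shows 6, with the fingers off both (z of purple_center in the frame of mixer between 0.108 and 0.115 m and x of purple_center in the frame of mixer between -0.004 and 0.088 m and y of purple_center in the frame of mixer between -0.075 and 0.075 m and angle between the x axis of purple_center and the y axis of mixer, either way round below 0.12 rad and value of joint timer_drum between 3.63 and 3.91 rad and contact force between the fingers and mixer below 0.1 N and contact force between the fingers and tube_purple below 0.1 N), for 0.2 s.
2. the green button is pushed all the way in (value of joint start_button above 0.0042 m), for 0.04 s.
At the end, for the whole second after the job is handed in: The purple-capped tube rests in a groove between two rollers (centre 108-115 mm up, within 75 mm of the rollers' middle, parallel within 0.12 rad), the drum shows 6 within 0.14 rad (timer_drum 3.63 to 3.91), and the green button, once pushed in, is out again (under 1.5 mm in) (z of purple_center in the frame of mixer between 0.108 and 0.115 m and x of purple_center in the frame of mixer between -0.004 and 0.088 m and y of purple_center in the frame of mixer between -0.075 and 0.075 m and angle between the x axis of purple_center and the y axis of mixer, either way round below 0.12 rad and value of joint timer_drum between 3.63 and 3.91 rad and value of joint start_button below 0.0015 m and linear speed of tube_purple below 0.02 m/s); the robot touches nothing.
It fails at once if the start button is pushed in before the tube lies on the rollers and the timer shows 6 (value of joint start_button above 0.0035 m and not (z of purple_center in the frame of mixer between 0.108 and 0.115 m and x of purple_center in the frame of mixer between -0.004 and 0.088 m and y of purple_center in the frame of mixer between -0.075 and 0.075 m and angle between the x axis of purple_center and the y axis of mixer, either way round below 0.12 rad and value of joint timer_drum between 3.63 and 3.91 rad)).
It fails at once if the purple-capped tube is dropped (falls free of the fingers faster than 0.8 m/s, from over 30 mm) (linear speed of tube_purple above 0.8 m/s and contact force between the fingers and tube_purple below 0.05 N).
It fails at once if the gold-capped tube is moved more than 30 mm (distance of gold_center from where it was at the start of the episode above 0.03 m).
It fails at once if a bystander (bottle, scanner, marker, label roll) is moved more than 30 mm (distance of any of bottle, scanner, marker, label_roll from where it was at the start of the episode above 0.03 m).
It also fails if it takes over 64 s, if anything falls off the work surface, if the arm or the gripper's body presses on something with over 40 N, if the wrist force passes 120 N, or if a joint passes its speed limit or range.

## Working session

There is one attempt and no reset: what is moved stays moved. The work goes in short steps, Python scripts to look and compute and a shell command to move; the robot and the scene stay as the last step left them, time stands still between calls to the robot, and variables do not carry over. Pictures are saved under pics/ and viewed, about 8 in all and at most 12, crops included, and the job is handed in when it is done.

```bash
mkdir -p pics; cat > h.py <<'E'
import numpy as np, cv2
from scipy.spatial.transform import Rotation as R
from plant import r, snapshot, get_calibration, job, boxes_of
def save(img,name,crop=None,scale=1):
    if crop: img=img[crop[1]:crop[3],crop[0]:crop[2]]
    img=cv2.resize(img,None,fx=scale,fy=scale,interpolation=cv2.INTER_CUBIC)
    cv2.imwrite('pics/'+name+'.png',img[:,:,::-1])
def ray(cam,px):
    c=get_calibration(cam);T=np.array(c['T'])
    d=T[:3,:3]@np.array([(px[0]-c['cx'])/c['fx'],(px[1]-c['cy'])/c['fy'],1.])
    return T[:3,3],d
def at_z(cam,px,z):
    o,d=ray(cam,px); return o+d*(z-o[2])/d[2]
def proj(cam,p):
    c=get_calibration(cam);T=np.array(c['T'])
    q=T[:3,:3].T@(np.array(p)-T[:3,3]); return np.array([c['fx']*q[0]/q[2]+c['cx'],c['fy']*q[1]/q[2]+c['cy']])
def tri(c1,p1,c2,p2):
    o1,d1=ray(c1,p1);o2,d2=ray(c2,p2)
    s=np.linalg.lstsq(np.c_[d1,-d2],o2-o1,rcond=None)[0]
    a,b=o1+s[0]*d1,o2+s[1]*d2; return (a+b)/2,np.linalg.norm(a-b)
E
python3 - <<'E'
from h import *
np.set_printoptions(precision=4,suppress=True)
a=snapshot('top');b=snapshot('side')
save(np.hstack([a,b]),'a',scale=.78)
save(a,'top',scale=1.5)
for cam in ('top','side'):
    c=get_calibration(cam);print(cam,c['fx'],c['cx'],c['cy'],np.array(c['T']))
    for t in ['mixer','knob_grip','timer_window','button_top','tray','purple_center','gold_center','bottle','scanner','marker','label_roll']:
        print(t,[(np.round(x['bbox']).astype(int).tolist(),round(x['confidence'],2)) for x in boxes_of(t,cam)[:3]])
s=r.get_state();print(s['clock'],R.from_quat(s['eef_rot']).as_matrix(),s['tool_pos'],s['opening'])
E
```

```text
top 463.42932894377367 244.16191268023704 188.98734362780147 [[-0.0041 -0.9805  0.1965  0.2552]
 [-1.      0.005   0.004  -0.0667]
 [-0.0049 -0.1965 -0.9805  1.3724]
 [ 0.      0.      0.      1.    ]]
mixer [([210, 102, 320, 197], 0.74)]
knob_grip [([257, 169, 273, 189], 0.44), ([101, 182, 113, 215], 0.23)]
timer_window [([209, 100, 320, 198], 0.71)]
button_top [([295, 175, 302, 184], 0.39)]
tray [([66, 162, 168, 231], 0.85)]
purple_center [([105, 126, 116, 152], 0.62), ([119, 242, 135, 276], 0.58), ([130, 174, 144, 206], 0.42)]
gold_center [([100, 179, 114, 216], 0.49), ([129, 179, 143, 209], 0.27)]
bottle [([359, 175, 407, 211], 0.78)]
scanner [([322, 256, 383, 280], 0.55)]
marker [([250, 208, 265, 250], 0.49)]
label_roll [([169, 109, 192, 138], 0.71)]
side 407.06491314083013 245.54635963986007 183.8015753625372 [[-0.9938 -0.0826  0.0738  0.4339]
 [-0.1098  0.6451 -0.7562  0.8148]
 [ 0.0149 -0.7596 -0.6502  0.8527]
 [ 0.      0.      0.      1.    ]]
mixer [([156, 139, 261, 227], 0.74)]
knob_grip [([230, 171, 247, 186], 0.68)]
timer_window [([154, 132, 258, 232], 0.78), ([259, 201, 304, 204], 0.43)]
button_top []
tray [([216, 292, 255, 309], 0.63), ([177, 256, 281, 382], 0.62)]
purple_center [([298, 309, 338, 331], 0.82), ([129, 321, 171, 334], 0.64), ([215, 295, 251, 308], 0.51)]
gold_center [([214, 326, 254, 345], 0.86)]
bottle [([177, 252, 280, 382], 0.51)]
scanner [([306, 134, 331, 171], 0.89), ([217, 292, 254, 310], 0.26)]
marker [([260, 199, 305, 206], 0.63)]
label_roll [([144, 236, 170, 265], 0.8)]
1.2 [[ 0.9461  0.      0.3238]
 [-0.3238  0.0001  0.9461]
 [-0.     -1.      0.0001]] [0.2024 0.5913 0.2387] 1.0046141831811528
```

View pics/top.png

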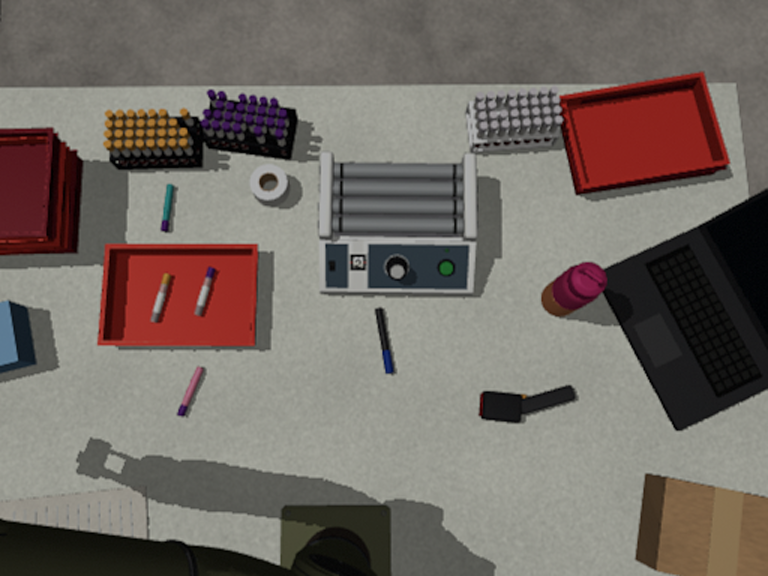

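View pics/a.png

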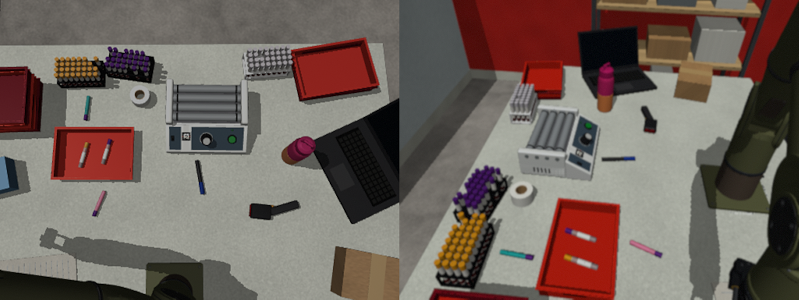

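Top view: the tray is at (178,297)/1.5, with the purple-capped tube on the right at about (205,291)/1.5 and the gold one at about (161,298)/1.5. The pink and turquoise decoys are outside the tray, and the mixer is at (397,225)/1.5. Next I'll measure the tube and rough mixer points.

```bash
python3 - <<'E'
from h import *
np.set_printoptions(precision=4,suppress=True)
a=snapshot('top');b=snapshot('side')
def seg(img,cam,box):
    x0,y0,x1,y1=box; c=img[y0:y1,x0:x1].astype(int)
    red=(c[:,:,0]>c[:,:,2]*1.6+15)&(c[:,:,0]>c[:,:,1]*1.8)
    m=(~red).astype(np.uint8)
    n,l,st,ce=cv2.connectedComponentsWithStats(m); k=1+np.argmax(st[1:,4])
    ys,xs=np.where(l==k); P=np.c_[xs+x0,ys+y0]
    (cx,cy),(w,h),ang=cv2.minAreaRect(P.astype(np.float32)); bx=cv2.boxPoints(((cx,cy),(w,h),ang))
    e=sorted([((bx[i]+bx[(i+1)%4])/2,np.linalg.norm(bx[i]-bx[(i+1)%4])) for i in range(4)],key=lambda t:t[1])[:2]
    W=[at_z(cam,q[0],.0115) for q in e]
    print(cam,st[k],len(P),[q[0] for q in e],W,'len',np.linalg.norm(W[0]-W[1]),'mid',(W[0]+W[1])/2)
seg(a,'top',(126,172,148,212)); seg(b,'side',(208,288,258,315))
# rough mixer points, top picture pixels/1.5
for n,p,z in [('knob',(397,263),.09),('button',(446,267),.08),('window',(357,262),.07),('FL',(320,293),.036),('FR',(474,294),.036),('wallBL',(326,154),.116),('wallBR',(470,154),.116)]:
    print(n,at_z('top',np.array(p)/1.5,z))
c=get_calibration('wrist');T=np.array(c['T']);s=r.get_state();M=R.from_quat(s['eef_rot']).as_matrix()
print('wristcam in tool',M.T@(T[:3,3]-s['tool_pos']),'axes',M.T@T[:3,:3],c['fx'])
E
```

```text
top [  4   6  14  32 170] 170 [array([140.6789, 177.9037], dtype=float32), array([131.2385, 209.3716], dtype=float32)] [array([0.5636, 0.2505, 0.0115]), array([0.4678, 0.2747, 0.0115])] len 0.09875981130282031 mid [0.5157 0.2626 0.0115]
side [  5   4  40  18 278] 278 [array([212.55, 294.35], dtype=float32), array([251.85, 307.45], dtype=float32)] [array([0.5633, 0.2538, 0.0115]), array([0.4657, 0.2781, 0.0115])] len 0.10056067345945294 mid [0.5145 0.266  0.0115]
knob [ 0.5514 -0.1199  0.09  ]
button [ 0.5454 -0.2135  0.08  ]
window [ 0.5584 -0.0438  0.07  ]
FL [0.5045 0.0293 0.036 ]
FR [ 0.501  -0.2717  0.036 ]
wallBL [0.7603 0.0144 0.116 ]
wallBR [ 0.7586 -0.2612  0.116 ]
wristcam in tool [-0.0715 -0.1466  0.0004] axes [[ 0.      0.9607  0.2775]
 [ 0.0005 -0.2775  0.9607]
 [ 1.      0.0001 -0.0005]] 324.26889683389504
```

```bash
cat >> h.py <<'E'
np.set_printoptions(precision=4,suppress=True)
def rows(pos,Rt,base=None):
    """fractions for a move from base (pos,R matrix; default measured) to pos,Rt"""
    if base is None:
        s=r.get_state(); base=(np.array(s['tool_pos']),R.from_quat(s['eef_rot']).as_matrix())
    d=base[1].T@(np.array(pos)-base[0]); w=R.from_matrix(base[1].T@Rt).as_rotvec()/np.pi
    print('row',np.round(d,4),np.round(w,4),'n>=',np.linalg.norm(d)/.0417,np.linalg.norm(w)*180/7.16)
def down(ang):  # tool y down, tool z at heading ang (rad)
    z=np.array([np.cos(ang),np.sin(ang),0]);y=np.array([0,0,-1.]);return np.c_[np.cross(y,z),y,z]
E
python3 - <<'E'
from h import *
rows([.515,.264,.10],down(np.deg2rad(76)))
E
```

```text
row [ 0.4018  0.1387 -0.2084] [-0.     -0.0272 -0.    ] n>= 11.3524985242452 0.6839130311544556
```

```bash
python3 -m handwheel '[[[0.402,0.139,-0.208,0,-0.027,0],[0.402,0.139,-0.208,0,-0.027,0],[0.402,0.139,-0.208,0,-0.027,0],[0.402,0.139,-0.208,0,-0.027,0],[0.402,0.139,-0.208,0,-0.027,0],[0.402,0.139,-0.208,0,-0.027,0],[0.402,0.139,-0.208,0,-0.027,0],[0.402,0.139,-0.208,0,-0.027,0],[0.402,0.139,-0.208,0,-0.027,0],[0.402,0.139,-0.208,0,-0.027,0],[0.402,0.139,-0.208,0,-0.027,0],[0.402,0.139,-0.208,0,-0.027,0]]]' 0.15 12
python3 -m handwheel '[[[0,0,0,0,0,0],[0,0,0,0,0,0]]]'
python3 - <<'E'
from h import *
s=r.get_state();w=snapshot('wrist');save(w,'w1')
x=boxes_of('purple_center','wrist');print(x[:3])
print(s['clock'],s['tool_pos'],s['q'])
rows([.515,.264,.10],down(np.deg2rad(76)))
for e in ([.5634,.252,.0115],[.467,.276,.0115],[.515,.264,.0115]): print(proj('wrist',e))
E
```

```text
clock: 2.3
tool_pos: [0.5197, 0.2569, 0.098]
eef_rot: [0.703, -0.089, 0.09, -0.7]
contact_force: [-0.5, -0.5, 0.4]
opening: 0.573
clock: 2.47
tool_pos: [0.5157, 0.2638, 0.0994]
eef_rot: [-0.702, 0.087, -0.087, 0.702]
contact_force: [0.7, 0.5, 1.0]
opening: 0.572
[{'bbox': [249.4, 126.4, 268.8, 262.3], 'confidence': 0.6}]
2.4667 [0.5157 0.2638 0.0994] [-0.4146  0.8315 -0.2378  1.8145  0.3466  0.5366  0.446 ]
row [ 0.0013  0.0001 -0.0023] [-0.0006  0.0006 -0.0003] n>= 0.06256032949768767 0.02211387404968184
[255.2306 259.4776]
[255.0246 134.0908]
[255.0693 200.0391]
```

View pics/w1.png

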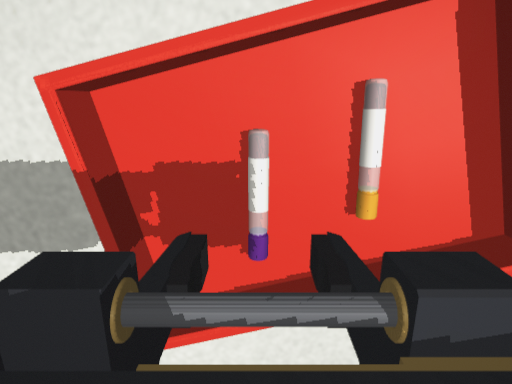

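The tube stands vertically at column 258 (rows 130–260), between the fingers. The predicted column was 255, so it lies about 2.5 mm toward +tool z. The gold tube is at (370,150), clear of the fingers.

```bash
python3 - <<'E'
from h import *
for i in range(4):
    s=r.get_state();print(s['tool_pos'],s['qd'][:2]);snapshot('wrist')
rows([.5156,.2665,.0065],down(np.deg2rad(76)))
for e in ([.5634,.252,.0115],[.467,.276,.0115]): print(proj('wrist',e))
E
```

```text
[0.5143 0.2665 0.1002] [-0.0183 -0.0074]
[0.5142 0.2668 0.1003] [-0.0078 -0.0037]
[0.5142 0.2668 0.1003] [ 0.0008 -0.0011]
[0.5144 0.2664 0.1003] [0.0029 0.001 ]
row [0.001  0.0937 0.0006] [-0.0003  0.0007 -0.    ] n>= 2.2474580078067485 0.019312399920385248
[255.7882 258.9869]
[255.6858 133.5525]
```

```bash
python3 -m handwheel '[[[0.001,0.03,-0.002,0,0,0],[0.001,0.06,-0.002,0,0,0],[0.001,0.08,-0.002,0,0,0],[0.001,0.088,-0.002,0,0,0],[0.001,0.093,-0.002,0,0,0],[0.001,0.093,-0.002,0,0,0],[0.001,0.093,-0.002,0,0,0]]]'
python3 -c "
from h import *
snapshot('wrist');snapshot('wrist');s=r.get_state();print(s['tool_pos'],s['contact_force'],s['opening'])"
```

```text
clock: 3.35
tool_pos: [0.5163, 0.2629, 0.0076]
eef_rot: [-0.701, 0.086, -0.087, 0.702]
contact_force: [0.5, -0.4, 0.3]
opening: 0.573
[0.5167 0.2628 0.008 ] [ 0.0485  0.8232 -0.5247] 0.5762183721895949
```

```bash
python3 -m handwheel '[[[0,0.0015,0,0,0,0],[0,0.0015,0,0,0,0],[0,0.0015,0,0,0,0]]]'
python3 -m handwheel '[[[0,0,0,0,0,0],[0,0,0,0,0,0],[0,0,0,0,0,0],[0,0,0,0,0,0],[0,0,0,0,0,0],[0,0,0,0,0,0],[0,0,0,0,0,0],[0,0,0,0,0,0]]]' -1 12
```

```text
clock: 3.7
tool_pos: [0.5161, 0.2622, 0.0057]
eef_rot: [-0.702, 0.086, -0.087, 0.702]
contact_force: [0.6, -0.5, 0.4]
opening: 0.573
clock: 4.37
tool_pos: [0.5158, 0.2622, 0.0052]
eef_rot: [-0.702, 0.086, -0.086, 0.702]
contact_force: [-0.5, 0.6, -0.2]
opening: 0.163
```

Gripped: 14.3 mm of opening for a 15 mm tube. I'll lift it and carry it to a spot where the wrist camera sees the mixer.

```bash
python3 -m handwheel '[[[0,-0.02,0,0,0,0],[0,-0.05,0,0,0,0],[0,-0.09,0,0,0,0],[0,-0.13,0,0,0,0],[0,-0.17,0,0,0,0],[0,-0.21,0,0,0,0],[0,-0.25,0,0,0,0],[0,-0.275,0,0,0,0]]]'
python3 - <<'E'
from h import *
rows([.70,-.12,.28],down(np.deg2rad(90)))
E
```

```text
clock: 5.03
tool_pos: [0.5167, 0.2629, 0.2846]
eef_rot: [-0.701, 0.085, -0.088, 0.703]
contact_force: [0.0, 1.3, -0.2]
opening: 0.165
row [ 0.2707  0.0043 -0.327 ] [-0.0011 -0.078   0.0013] n>= 10.180765860309108 1.9613823743574714
```

```bash
python3 -m handwheel '[[[0.27,0,-0.327,0,-0.078,0],[0.27,0,-0.327,0,-0.078,0],[0.27,0,-0.327,0,-0.078,0],[0.27,0,-0.327,0,-0.078,0],[0.27,0,-0.327,0,-0.078,0],[0.27,0,-0.327,0,-0.078,0],[0.27,0,-0.327,0,-0.078,0],[0.27,0,-0.327,0,-0.078,0],[0.27,0,-0.327,0,-0.078,0],[0.27,0,-0.327,0,-0.078,0],[0.27,0,-0.327,0,-0.078,0],[0.27,0,-0.327,0,-0.078,0]]]'
python3 -m handwheel '[[[0,0,0,0,0,0],[0,0,0,0,0,0],[0,0,0,0,0,0],[0,0,0,0,0,0]]]'
python3 - <<'E'
from h import *
snapshot('wrist');c=get_calibration('wrist');w=snapshot('wrist');save(w,'w2',scale=1.5);np.savez('w2.npz',T=np.array(c['T']),K=[c['fx'],c['fy'],c['cx'],c['cy']],w=w)
for t in ('knob_grip','button_top','timer_window','purple_center','mixer'):print(t,[(x['bbox'],x['confidence']) for x in boxes_of(t,'wrist')[:2]])
s=r.get_state();print(s['clock'],s['tool_pos'],s['q'],np.array(c['T'])[:3,3])
E
```

```text
clock: 6.03
tool_pos: [0.6986, -0.1258, 0.2789]
eef_rot: [0.708, -0.003, 0.002, -0.706]
contact_force: [-0.5, 0.9, 0.5]
opening: 0.168
clock: 6.37
tool_pos: [0.6982, -0.1182, 0.2806]
eef_rot: [-0.707, -0.001, 0.001, 0.707]
contact_force: [-0.2, -0.3, -0.3]
opening: 0.162
knob_grip [([234.6, 1.7, 280.4, 40.1], 0.73)]
button_top [([151.6, 3.6, 176.1, 29.3], 0.69)]
timer_window [([93.0, 0.6, 423.1, 241.0], 0.58)]
purple_center [([240.7, 143.1, 275.4, 352.1], 0.85)]
mixer [([99.6, 1.9, 422.0, 239.1], 0.69), ([147.5, 4.4, 173.8, 27.1], 0.4)]
6.7167 [ 0.6985 -0.1204  0.2803] [ 0.2911  0.7958 -0.4105  1.2131  0.3117  1.1932  1.4483] [ 0.627  -0.1186  0.4272]
```

View pics/w2.png

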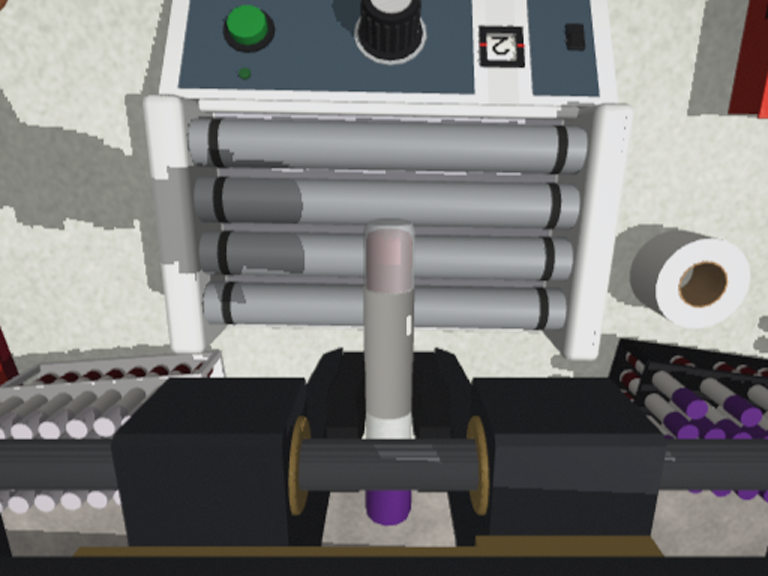

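The window shows an upside-down "2" at (501,46). The knob is at (391,33) and the button at (247,26). The held tube stays firm along the tool axis. Next I'll fit the mixer pose from the roller bands and panel parts.

```bash
cat > fit.py <<'E'
from h import *
from scipy.optimize import least_squares
z=np.load('w2.npz');T=z['T'];fx,fy,cx,cy=z['K']
def pr(P):
    q=(P-T[:3,3])@T[:3,:3]; return np.c_[fx*q[:,0]/q[:,2]+cx,fy*q[:,1]/q[:,2]+cy]
px=np.array([(213,146),(561,149),(218,201),(556,205),(222,251),(549,257),(226,302),(543,306),(501,46),(247,24)])/1.5-.17
def panel(x,h): # point on slope at mixer x, h off panel
    zz=.036+(x+.13)*np.tan(np.pi/6); return np.array([x-h*.5,zz+h*.866])
def model(v):
    X,Y,a,b,xr,yk,xp=v
    P=[]
    for i in range(4): P+=[[xr+.036*i,b,.098],[xr+.036*i,-b,.098]]
    P=[[p[0],-p[1],p[2]] for p in P]   # left in picture = -y
    w=panel(xp,0.0);P.append([w[0],yk+.075,w[1]])
    w=panel(xp,.010);P.append([w[0],yk-.095,w[1]])
    P=np.array(P);c,s=np.cos(a),np.sin(a)
    return np.c_[X+c*P[:,0]-s*P[:,1],Y+s*P[:,0]+c*P[:,1],P[:,2]]
res=lambda v:np.r_[(pr(model(v))-px).ravel(),(v[4]+.012)*2000]
o=least_squares(res,[.63,-.12,0,.11,-.012,-.01,-.085]);v=o.x
print('X,Y,yaw,b,xr,yk,xp',v,'rms px',np.sqrt(np.mean(o.fun**2)));print((pr(model(v))-px).round(1).tolist())
c,s=np.cos(v[2]),np.sin(v[2]);M=np.array([[c,-s,0],[s,c,0],[0,0,1]]);O=np.array([v[0],v[1],0])
W=lambda p:O+M@np.array(p)
n=M@np.array([-.5,0,.866])
kb=panel(v[6],0);K0=W([kb[0],v[5],kb[1]]);B0=W([kb[0],v[5]-.095,kb[1]])+n*.010
G=W([v[4]+.018,0,.1115])
if __name__=='__main__':
    print('knob base',K0,'grip',K0+.022*n,'button top',B0,'groove',G)
    for cam in('top','side'):
        print(cam,'knobtop',proj(cam,K0+.032*n),'button',proj(cam,B0),'window',proj(cam,W([kb[0],v[5]+.075,kb[1]])),'FL',proj(cam,W([-.13,.15,.036])),'FR',proj(cam,W([-.13,-.15,.036])),'BL',proj(cam,W([.13,.15,0])))
    print('wrist knob top',pr(np.array([K0+.032*n]))*1.5,'base',pr(np.array([K0]))*1.5)
E
python3 fit.py
```

```text
X,Y,yaw,b,xr,yk,xp [ 0.6363 -0.1192 -0.0141  0.1128 -0.012   0.0012 -0.0806] rms px 0.8737778354719105
[[0.2, -1.8], [0.1, 0.2], [-0.1, -1.0], [-0.7, 0.2], [-0.0, 1.0], [0.1, 0.6], [-0.0, 0.3], [0.4, 1.0], [0.6, -2.1], [-0.6, 1.9]]
knob base [ 0.5556 -0.1169  0.0645] grip [ 0.5446 -0.1168  0.0836] button top [ 0.5493 -0.2118  0.0732] groove [ 0.6422 -0.1193  0.1115]
top knobtop [263.6306 179.2138] button [296.4779 177.203 ] window [237.3825 175.6716] FL [212.2123 194.0287] FR [314.5006 194.9412] BL [215.0083 114.3425]
side knobtop [240.7887 173.0028] button [241.2804 158.6795] window [231.7345 196.2852] FL [245.4525 223.3426] FR [256.6323 158.6802] BL [155.778  223.0236]
wrist knob top [[391.4761   1.9301]] base [[390.7505  40.6099]]
```

```bash
python3 - <<'E'
from h import *
rows([.642,-.119,.18],down(-.014))
E
python3 -m handwheel '[[[-0.056,0.04,0,0,0.505,0],[-0.056,0.04,0,0,0.505,0],[-0.056,0.04,0,0,0.505,0],[-0.056,0.04,0,0,0.505,0],[-0.056,0.04,0,0,0.505,0],[-0.056,0.04,0,0,0.505,0],[-0.056,0.04,0,0,0.505,0],[-0.056,0.04,0,0,0.505,0],[-0.056,0.04,0,0,0.505,0],[-0.056,0.04,0,0,0.505,0],[-0.056,0.04,0,0,0.505,0],[-0.056,0.04,0,0,0.505,0]]]'
python3 - <<'E'
from h import *
rows([.642,-.119,.165],down(-.014))
E
```

```text
row [-0.0565  0.1003  0.0014] [-0.      0.5045  0.    ] n>= 2.759909673923666 12.683829182063432
clock: 7.72
tool_pos: [0.6426, -0.1204, 0.2403]
eef_rot: [-0.516, 0.484, -0.484, 0.516]
contact_force: [0.2, -0.3, 0.0]
opening: 0.164
row [-0.0014  0.0753 -0.0005] [-0.0001  0.0251 -0.0001] n>= 1.8065087742296215 0.6310366855553045
```

```bash
python3 -m handwheel '[[[0,0.03,0,0,0.027,0],[0,0.06,0,0,0.027,0],[0,0.07,0,0,0.027,0],[0,0.07,0,0,0.027,0],[0,0.07,0,0,0.027,0],[0,0.07,0,0,0.027,0]]]'
python3 - <<'E'
from h import *
snapshot('wrist');c=get_calibration('wrist');w=snapshot('wrist');save(w,'w3',scale=1.5)
from fit import G,M
rows([G[0],G[1],.15],down(-.014));s=r.get_state();print(s['clock'],s['tool_pos'],s['q'])
# rollers 1,2 axes and groove in picture *1.5
for dx in(-.018,0,.018):
    print(dx,[ (proj('wrist',G+M@np.array([dx,y,-.0135 if dx else 0]))*1.5).round(0).tolist() for y in(.11,.08,.05,0)])
t=np.array(s['tool_pos'])+[0,0,.0063];print('tube ends',[(proj('wrist',t+M@np.array([0,y,0]))*1.5).round(0).tolist() for y in(.05,0,-.05)])
E
```

```text
clock: 8.22
tool_pos: [0.6437, -0.1208, 0.1718]
eef_rot: [0.496, -0.503, 0.504, -0.497]
contact_force: [-0.1, 0.2, 0.2]
opening: 0.164
X,Y,yaw,b,xr,yk,xp [ 0.6363 -0.1192 -0.0141  0.1128 -0.012   0.0012 -0.0806] rms px 0.8737778354719105
[[0.2, -1.8], [0.1, 0.2], [-0.1, -1.0], [-0.7, 0.2], [-0.0, 1.0], [0.1, 0.6], [-0.0, 0.3], [0.4, 1.0], [0.6, -2.1], [-0.6, 1.9]]
row [-0.0015  0.022  -0.0016] [-0.0011 -0.      0.0001] n>= 0.5306901246003533 0.027073887393420377
8.3167 [ 0.6437 -0.1208  0.172 ] [ 0.1033  0.8028  0.0225  1.5407 -0.0229  0.7949  0.1209]
-0.018 [[340.0, 50.0], [342.0, 127.0], [344.0, 197.0], [346.0, 304.0]]
0 [[383.0, 43.0], [384.0, 125.0], [384.0, 200.0], [384.0, 313.0]]
0.018 [[427.0, 50.0], [426.0, 127.0], [424.0, 197.0], [422.0, 304.0]]
tube ends [[388.0, 229.0], [388.0, 385.0], [388.0, 516.0]]
```

View pics/w3.png

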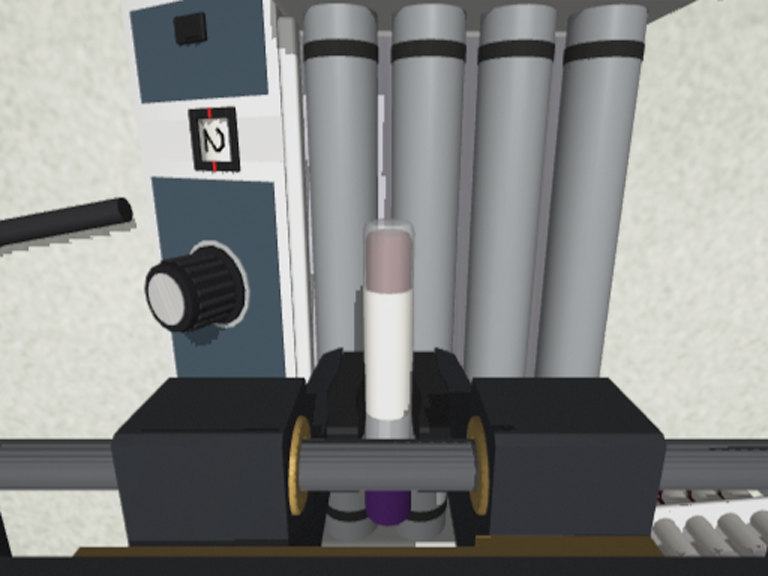

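Observed roller axes are at columns 341 and 428.5, against predictions of 340 and 427. So the fit is good, and the groove is at about x 0.6425. Now I'll descend.

```bash
python3 -m handwheel '[[[-0.001,0.02,-0.001,0,0,0],[-0.001,0.035,-0.001,0,0,0],[-0.001,0.045,-0.001,0,0,0],[-0.001,0.052,-0.001,0,0,0],[-0.001,0.056,-0.001,0,0,0],[-0.001,0.056,-0.001,0,0,0],[-0.001,0.056,-0.001,0,0,0],[-0.001,0.056,-0.001,0,0,0]]]'
python3 -c "
from h import *
snapshot('wrist');snapshot('wrist');s=r.get_state();print(s['tool_pos'],s['contact_force'])"
```

```text
clock: 8.98
tool_pos: [0.6421, -0.1197, 0.115]
eef_rot: [0.496, -0.503, 0.504, -0.497]
contact_force: [0.4, 0.3, 0.4]
opening: 0.165
[ 0.6419 -0.1196  0.1149] [ 0.6255  0.6213 -0.3549]
```

```bash
python3 -m handwheel '[[[0,0.0015,0,0,0,0],[0,0.0015,0,0,0,0],[0,0.0015,0,0,0,0]]]'
python3 -m handwheel '[[[0,0,0,0,0,0],[0,0,0,0,0,0],[0,0,0,0,0,0],[0,0,0,0,0,0],[0,0,0,0,0,0]]]' -0.2
python3 -m handwheel '[[[0,-0.005,0,0,0,0],[0,-0.02,0,0,0,0],[0,-0.05,0,0,0,0],[0,-0.09,0,0,0,0],[0,-0.1,0,0,0,0],[0,-0.1,0,0,0,0],[0,-0.1,0,0,0,0]]]'
python3 - <<'E'
from h import *
snapshot('wrist');c=get_calibration('wrist');w=snapshot('wrist');save(w,'w4',scale=1.5);np.savez('w4.npz',w=w,T=np.array(c['T']),K=[c['fx'],c['fy'],c['cx'],c['cy']])
from fit import *
s=r.get_state();print(s['clock'],s['tool_pos'],s['q'])
print('tube ends',[(proj('wrist',G+M@np.array([0,y,0]))*1.5).round(0).tolist() for y in(.05,0,-.05)])
pw=panel(v[6],0);print('window',proj('wrist',W([pw[0],v[5]+.075,pw[1]]))*1.5,'knob top',proj('wrist',K0+.032*n)*1.5,'base',proj('wrist',K0)*1.5)
E
```

```text
clock: 9.33
tool_pos: [0.6421, -0.1196, 0.1133]
eef_rot: [0.496, -0.503, 0.504, -0.497]
contact_force: [0.2, 0.1, 3.8]
opening: 0.167
clock: 9.75
tool_pos: [0.6432, -0.1196, 0.1135]
eef_rot: [0.496, -0.502, 0.504, -0.497]
contact_force: [4.1, 0.5, 6.2]
opening: 0.401
clock: 10.33
tool_pos: [0.6402, -0.1194, 0.2122]
eef_rot: [-0.497, 0.504, -0.503, 0.496]
contact_force: [-0.1, -0.2, -0.4]
opening: 0.403
X,Y,yaw,b,xr,yk,xp [ 0.6363 -0.1192 -0.0141  0.1128 -0.012   0.0012 -0.0806] rms px 0.8737778354719105
[[0.2, -1.8], [0.1, 0.2], [-0.1, -1.0], [-0.7, 0.2], [-0.0, 1.0], [0.1, 0.6], [-0.0, 0.3], [0.4, 1.0], [0.6, -2.1], [-0.6, 1.9]]
10.4333 [ 0.6396 -0.1192  0.2106] [ 0.0997  0.7548  0.0261  1.5125 -0.0235  0.8797  0.1199]
tube ends [[394.0, 196.0], [394.0, 293.0], [394.0, 379.0]]
window [243.6744 142.588 ] knob top [212.0376 280.6296] base [253.6146 269.1676]
```

View pics/w4.png

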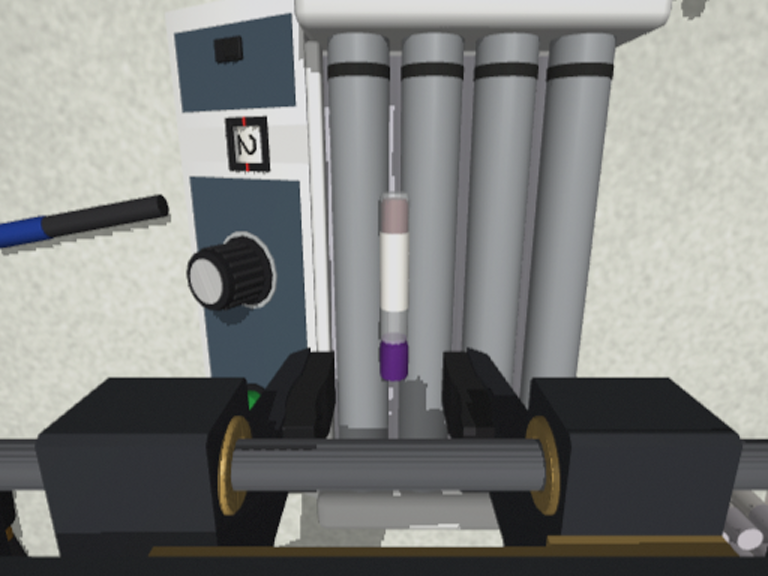

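The tube lies in the front groove, with its ends at rows 192–380 (predicted 196–379). The knob cap centre is at (207,282), which puts the knob about 4 mm farther down the slope than the window, at the panel's mid-line x = −0.085. Next is the knob approach.

```bash
cat > kn.py <<'E'
from fit import *
kx=-.085;kb=panel(kx,0);K0=W([kb[0],v[5],kb[1]]);B0=W([kb[0],v[5]-.095,kb[1]])+n*.010
eu=M@np.array([.866,0,.5]);el=M@np.array([0,1.,0])
def Rk(a):
    z=np.cos(a)*eu+np.sin(a)*el;y=-n;z=z/np.linalg.norm(z);y=y/np.linalg.norm(y);return np.c_[np.cross(y,z),y,z]
E
python3 - <<'E'
from kn import *
print(K0,B0,'top px',proj('wrist',K0+.032*n)*1.5,'base',proj('wrist',K0)*1.5,'topcam',proj('top',K0+.032*n),proj('top',B0),'side',proj('side',K0+.03*n))
rows(K0+.08*n,Rk(np.deg2rad(70)))
E
```

```text
X,Y,yaw,b,xr,yk,xp [ 0.6363 -0.1192 -0.0141  0.1128 -0.012   0.0012 -0.0806] rms px 0.8737778354719105
[[0.2, -1.8], [0.1, 0.2], [-0.1, -1.0], [-0.7, 0.2], [-0.0, 1.0], [0.1, 0.6], [-0.0, 0.3], [0.4, 1.0], [0.6, -2.1], [-0.6, 1.9]]
[ 0.5513 -0.1169  0.062 ] [ 0.5449 -0.2118  0.0706] top px [205.9478 279.4787] base [247.7222 268.2096] topcam [263.5956 180.9132] [296.4036 178.8792] side [241.9025 174.217 ]
row [-0.001   0.08   -0.1279] [ 0.1465 -0.3793 -0.1029] n>= 3.617642133713365 10.543442101182864
```

```bash
python3 -m handwheel '[[[-0.001,0.08,-0.128,0.146,-0.379,-0.103],[-0.001,0.08,-0.128,0.146,-0.379,-0.103],[-0.001,0.08,-0.128,0.146,-0.379,-0.103],[-0.001,0.08,-0.128,0.146,-0.379,-0.103],[-0.001,0.08,-0.128,0.146,-0.379,-0.103],[-0.001,0.08,-0.128,0.146,-0.379,-0.103],[-0.001,0.08,-0.128,0.146,-0.379,-0.103],[-0.001,0.08,-0.128,0.146,-0.379,-0.103],[-0.001,0.08,-0.128,0.146,-0.379,-0.103],[-0.001,0.08,-0.128,0.146,-0.379,-0.103],[-0.001,0.08,-0.128,0.146,-0.379,-0.103],[-0.001,0.08,-0.128,0.146,-0.379,-0.103]]]' 0.36
python3 - <<'E'
from kn import *
for i in range(4):snapshot('wrist')
w=snapshot('wrist');save(w,'w5',scale=1.2)
s=r.get_state();print(s['clock'],s['tool_pos'],s['q'],s['opening'])
K0=K0+[0,-.001,0]
print('knob top',proj('wrist',K0+.032*n)*1.2,'base',proj('wrist',K0)*1.2)
rows(K0+.007*n,Rk(np.deg2rad(70)))
E
```

```text
clock: 11.43
tool_pos: [0.505, -0.1189, 0.1287]
eef_rot: [-0.632, 0.203, -0.386, 0.641]
contact_force: [-0.2, -0.7, 0.0]
opening: 0.676
X,Y,yaw,b,xr,yk,xp [ 0.6363 -0.1192 -0.0141  0.1128 -0.012   0.0012 -0.0806] rms px 0.8737778354719105
[[0.2, -1.8], [0.1, 0.2], [-0.1, -1.0], [-0.7, 0.2], [-0.0, 1.0], [0.1, 0.6], [-0.0, 0.3], [0.4, 1.0], [0.6, -2.1], [-0.6, 1.9]]
11.6833 [ 0.5056 -0.1191  0.1295] [ 0.2154  0.6919 -0.1893  2.225   1.6616  0.1989 -0.8557] 0.6766536084565369
knob top [344.7328 276.2346] base [354.43   262.5147]
row [0.0109 0.0693 0.0252] [ 0.0758 -0.1529 -0.0575] n>= 1.7873258857155936 4.527382227864848
```

View pics/w5.png

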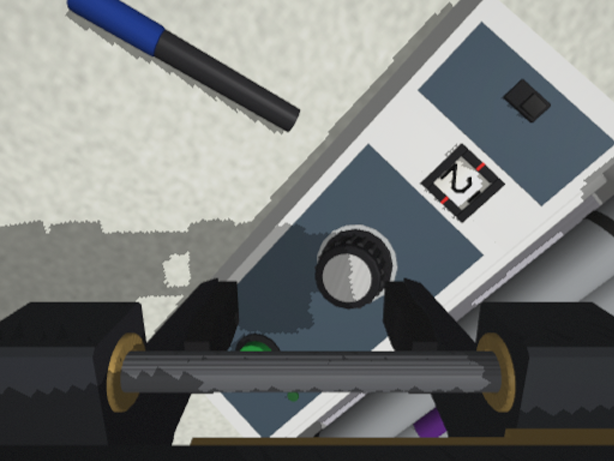

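The knob is at (352,275), predicted (345,276). The arm hasn't finished turning yet. I'll continue with a larger start heading, so joint 7 has room for the whole turn.

```bash
python3 - <<'E'
from kn import *
K0=K0+[0,-.001,0]
rows(K0+.06*n,Rk(np.deg2rad(105)))
E
```

```text
X,Y,yaw,b,xr,yk,xp [ 0.6363 -0.1192 -0.0141  0.1128 -0.012   0.0012 -0.0806] rms px 0.8737778354719105
[[0.2, -1.8], [0.1, 0.2], [-0.1, -1.0], [-0.7, 0.2], [-0.0, 1.0], [0.1, 0.6], [-0.0, 0.3], [0.4, 1.0], [0.6, -2.1], [-0.6, 1.9]]
row [0.0048 0.0186 0.011 ] [ 0.0572 -0.3458 -0.0808] n>= 0.5308662846002047 9.043858464049176
```

```bash
sed -i 's/^print/if __name__=="__main__": print/' fit.py; python3 -m handwheel '[[[0.005,0.019,0.011,0.057,-0.346,-0.081],[0.005,0.019,0.011,0.057,-0.346,-0.081],[0.005,0.019,0.011,0.057,-0.346,-0.081],[0.005,0.019,0.011,0.057,-0.346,-0.081],[0.005,0.019,0.011,0.057,-0.346,-0.081],[0.005,0.019,0.011,0.057,-0.346,-0.081],[0.005,0.019,0.011,0.057,-0.346,-0.081],[0.005,0.019,0.011,0.057,-0.346,-0.081],[0.005,0.019,0.011,0.057,-0.346,-0.081],[0.005,0.019,0.011,0.057,-0.346,-0.081],[0.005,0.019,0.011,0.057,-0.346,-0.081],[0.005,0.019,0.011,0.057,-0.346,-0.081]]]'
python3 - <<'E'
from kn import *
for i in range(3):snapshot('wrist')
s=r.get_state();print(s['clock'],s['tool_pos'],s['q'])
K0=K0+[0,-.001,0]
rows(K0+.007*n,Rk(np.deg2rad(105)))
E
```

```text
clock: 12.68
tool_pos: [0.5224, -0.118, 0.1142]
eef_rot: [0.704, 0.266, 0.098, -0.652]
contact_force: [0.6, -0.5, -0.8]
opening: 0.679
12.8333 [ 0.5229 -0.1173  0.1146] [ 0.4866  0.8258 -0.4925  2.4126  2.7093  0.6187 -0.6604]
row [-0.0018  0.0528  0.0004] [0.0005 0.0006 0.0009] n>= 1.2666594953961199 0.029852847387032328
```

```bash
python3 -m handwheel '[[[-0.002,0,0,0,-0.25,0],[-0.002,0,0,0,-0.25,0],[-0.002,0,0,0,-0.25,0],[-0.002,0,0,0,-0.25,0],[-0.002,0,0,0,-0.25,0],[-0.002,0,0,0,-0.25,0],[-0.002,0,0,0,-0.25,0],[-0.002,0.015,0,0,-0.25,0],[-0.002,0.03,0,0,-0.25,0],[-0.002,0.03,0,0,-0.25,0],[-0.002,0.03,0,0,-0.25,0]]]'
python3 - <<'E'
from kn import *
K0=K0+[0,-.001,0]
snapshot('wrist');w=snapshot('wrist');save(w,'w6',scale=1.2)
print('knob top',proj('wrist',K0+.032*n)*1.2,'base',proj('wrist',K0)*1.2)
s=r.get_state();print(s['clock'],s['tool_pos'],s['q'],s['contact_force'])
rows(K0+.007*n,Rk(np.deg2rad(150)))
E
```

```text
clock: 13.75
tool_pos: [0.5357, -0.118, 0.0872]
eef_rot: [0.687, 0.496, -0.179, -0.5]
contact_force: [-0.0, 0.7, -0.8]
opening: 0.683
knob top [309.7056 303.6794] base [309.952  273.9591]
13.85 [ 0.5353 -0.1183  0.0879] [ 0.345   0.8671 -0.2626  2.3907  2.9812  0.6264 -0.1549] [ 0.3246 -0.5223  0.218 ]
row [ 0.001   0.0234 -0.0004] [0.0007 0.0006 0.0003] n>= 0.5620740496438466 0.0238638322597727
```

View pics/w6.png

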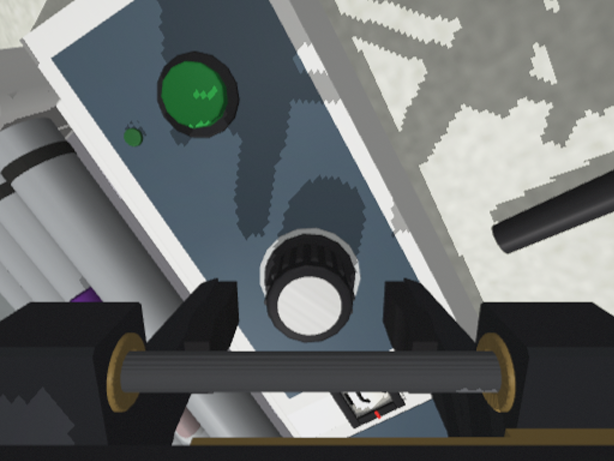

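Knob cap at (309,305), predicted (310,304): well centred. The button is at (197,93)/1.2. Descend and grip.

```bash
python3 - <<'E'
from kn import *
print(proj('wrist',B0)*1.2)
E
python3 -m handwheel '[[[0.001,0.012,0,0,0,0],[0.001,0.023,0,0,0,0],[0.001,0.023,0,0,0,0],[0.001,0.023,0,0,0,0]]]'
python3 -m handwheel '[[[0,0,0,0,0,0],[0,0,0,0,0,0],[0,0,0,0,0,0],[0,0,0,0,0,0],[0,0,0,0,0,0],[0,0,0,0,0,0]]]' -1 12
```

```text
[194.2574  95.9707]
clock: 14.18
tool_pos: [0.5479, -0.1176, 0.0671]
eef_rot: [0.687, 0.496, -0.18, -0.5]
contact_force: [-0.0, 0.3, 0.5]
opening: 0.684
clock: 14.68
tool_pos: [0.5478, -0.1179, 0.0682]
eef_rot: [0.687, 0.496, -0.179, -0.5]
contact_force: [0.1, -1.5, 2.7]
opening: 0.402
```

```bash
python3 -m handwheel '[[[0,0,0,0,0.03,0],[0,0,0,0,0.07,0],[0,0,0,0,0.11,0],[0,0,0,0,0.15,0],[0,0,0,0,0.19,0],[0,0,0,0,0.23,0],[0,0,0,0,0.27,0],[0,0,0,0,0.31,0],[0,0,0,0,0.35,0],[0,0,0,0,0.39,0],[0,0,0,0,0.42,0],[0,0,0,0,0.44,0]]]'
python3 - <<'E'
from kn import *
snapshot('wrist')
s=r.get_state();print(s['clock'],s['tool_pos'],s['q'],s['contact_force'],s['opening'])
rows(s['tool_pos'],Rk(np.deg2rad(150)))
w=snapshot('wrist');save(w,'w7',scale=1.2)
E
```

```text
clock: 15.68
tool_pos: [0.5478, -0.1177, 0.0682]
eef_rot: [-0.643, -0.063, -0.301, 0.702]
contact_force: [-1.2, -0.3, 2.7]
opening: 0.406
15.7333 [ 0.5478 -0.1178  0.0681] [ 0.5817  0.9874 -0.6751  2.3459  2.5322  0.7397 -1.0157] [-1.3123  0.3318  3.7257] 0.40265093093039217
row [0. 0. 0.] [ 0.0005 -0.4411  0.0011] n>= 0.0 11.089487856906876
```

View pics/w7.png

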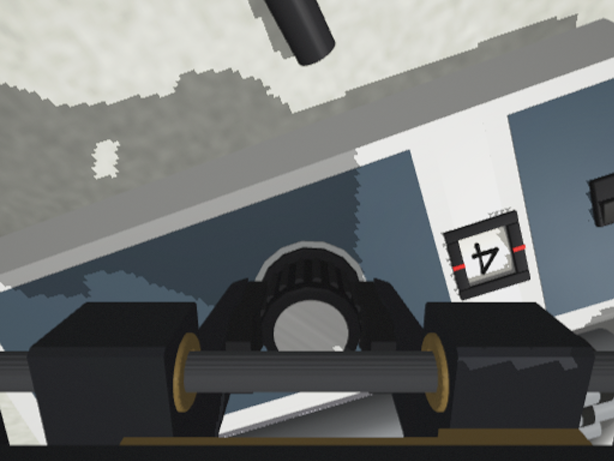

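The window shows "4", about centred: the marks' midpoint is (488,257) and the digit is at about (486,258). Two more numbers is +72°.

```bash
python3 -m handwheel '[[[0,0,0,0,0.03,0],[0,0,0,0,0.07,0],[0,0,0,0,0.11,0],[0,0,0,0,0.15,0],[0,0,0,0,0.19,0],[0,0,0,0,0.23,0],[0,0,0,0,0.27,0],[0,0,0,0,0.31,0],[0,0,0,0,0.35,0],[0,0,0,0,0.38,0],[0,0,0,0,0.4,0],[0,0,0,0,0.4,0]]]'
cat > win.py <<'E'
from kn import *
def rect(tag,px_per_mm=10):
    c=get_calibration('wrist');w=snapshot('wrist')
    pw=panel(v[6]-.001,0);C=W([pw[0],v[5]+.074,pw[1]])
    T=np.array(c['T']);print('view dir in panel (up,left,n)',[(T[:3,3]-C)@e/np.linalg.norm(T[:3,3]-C) for e in(eu,el,n)], 'px',proj('wrist',C))
    q=[(-20,20),(20,20),(20,-20),(-20,-20)] # right, up mm
    src=np.float32([proj('wrist',C-el*a/1e3+eu*b/1e3) for a,b in q]);dst=np.float32([(0,0),(400,0),(400,400),(0,400)])
    im=cv2.warpPerspective(w,cv2.getPerspectiveTransform(src,dst),(400,400),flags=cv2.INTER_CUBIC)
    cv2.imwrite(f'pics/{tag}.png',im[:,:,::-1])
    i=im.astype(int);red=(i[:,:,0]>150)&(i[:,:,1]<90)&(i[:,:,2]<90)
    nr,l,st,ce=cv2.connectedComponentsWithStats(red.astype(np.uint8));print('red',[(st[k,4],ce[k]) for k in range(1,nr) if st[k,4]>30])
E
python3 - <<'E'
from win import *
snapshot('wrist');rect('r6')
s=r.get_state();print(s['clock'],s['tool_pos'],s['q'],s['contact_force'],s['opening'])
rows(s['tool_pos'],Rk(np.deg2rad(150)))
E
```

```text
clock: 16.78
tool_pos: [0.5479, -0.1177, 0.0682]
eef_rot: [0.344, -0.361, 0.621, -0.605]
contact_force: [-2.6, 0.1, 6.0]
opening: 0.404
view dir in panel (up,left,n) [np.float64(-0.017129512633161016), np.float64(-0.019351700931840486), np.float64(0.9996439906013947)] px [263.3822  93.0366]
red [(np.int32(823), array([ 70.3755, 152.8505])), (np.int32(752), array([324.1609, 152.5598]))]
16.8833 [ 0.5479 -0.1177  0.0682] [ 0.7661  1.1354 -1.0464  2.337   2.2427  0.9589 -1.8896] [-1.3828  0.0006  4.5067] 0.4028924093786967
row [0. 0. 0.] [-0.0003 -0.8384  0.0015] n>= 0.0 21.076059229729292
```

View pics/r6.png

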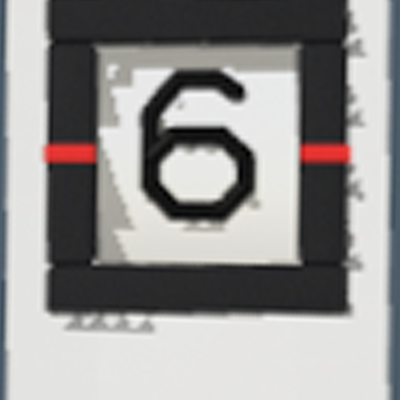

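Viewed almost squarely, the "6" spans rows 68–222 (centre 145) and the red marks are at row 152.7. That is about 0.8 mm high, or 0.025 rad, well within 0.14. Release and back off along the axis.

```bash
python3 -m handwheel '[[[0,0,0,0,0,0],[0,0,0,0,0,0],[0,0,0,0,0,0],[0,0,0,0,0,0]]]' 0.3
python3 -m handwheel '[[[0,-0.01,0,0,0,0],[0,-0.04,0,0,0,0],[0,-0.07,0,0,0,0],[0,-0.07,0,0,0,0],[0,-0.07,0,0,0,0],[0,-0.07,0,0,0,0]]]'
python3 - <<'E'
from win import *
snapshot('wrist');rect('r6b')
s=r.get_state();print(s['clock'],s['tool_pos'],s['q'],s['contact_force'],s['opening'])
im=cv2.imread('pics/r6b.png',0)[50:258,102:296];ys,xs=np.where(im<70);print('dark rows',ys.min()+50,ys.max()+50,np.percentile(ys,[2,50,98])+50)
im=cv2.imread('pics/r6.png',0)[50:258,102:296];ys,xs=np.where(im<70);print('before',ys.min()+50,ys.max()+50,np.percentile(ys,[2,50,98])+50)
print([(x['bbox'],x['confidence']) for x in boxes_of('button_top','wrist')],proj('wrist',B0))
rows(B0+.025*n,Rk(0))
E
```

```text
clock: 17.22
tool_pos: [0.5476, -0.1178, 0.0676]
eef_rot: [0.345, -0.361, 0.62, -0.605]
contact_force: [-0.6, -0.4, 0.6]
opening: 0.647
clock: 17.72
tool_pos: [0.5128, -0.1176, 0.1285]
eef_rot: [0.345, -0.36, 0.621, -0.605]
contact_force: [-0.7, 0.0, -0.9]
opening: 0.652
view dir in panel (up,left,n) [np.float64(-0.012333435594425778), np.float64(-0.014242639935608817), np.float64(0.9998005013499571)] px [262.3247  94.9061]
red [(np.int32(736), array([ 68.9266, 154.144 ])), (np.int32(704), array([322.7216, 154.3722]))]
17.8167 [ 0.5128 -0.1173  0.1277] [ 0.8087  0.9865 -1.1053  2.4186  2.1461  0.9007 -1.9099] [-0.2608  0.5276 -0.0006] 0.6476083561104338
dark rows 71 222 [ 75. 146. 218.]
before 71 219 [ 74. 144. 216.]
[([246.6, 326.5, 276.3, 335.6], 0.49)] [261.0409 323.828 ]
row [0.0941 0.0411 0.0022] [-0.0006 -0.006   0.    ] n>= 2.462726153828352 0.1523922669801541
```

```bash
python3 -m handwheel '[[[0.05,0,0.002,0,0,0],[0.094,0.02,0.002,0,0,0],[0.094,0.04,0.002,0,0,0],[0.094,0.04,0.002,0,0,0],[0.094,0.04,0.002,0,0,0],[0.094,0.04,0.002,0,0,0],[0.094,0.04,0.002,0,0,0],[0.094,0.04,0.002,0,0,0]]]' -1
python3 - <<'E'
from kn import *
snapshot('wrist');snapshot('side')
print([(np.round(x['bbox']),x['confidence']) for x in boxes_of('purple_center','side')],[proj('side',G+M@np.array([0,y,0])) for y in(-.05,.05)])
s=r.get_state();print(s['clock'],s['tool_pos'],s['q'],s['contact_force'],s['opening'])
rows(B0+.004*n,Rk(0))
E
```

```text
clock: 18.53
tool_pos: [0.5317, -0.2099, 0.0946]
eef_rot: [0.345, -0.36, 0.62, -0.606]
contact_force: [-0.0, 0.0, 0.7]
opening: 0.07
[(array([297., 307., 337., 332.]), 0.72), (array([144., 234., 172., 267.]), 0.64), (array([129., 319., 173., 334.]), 0.5)] [array([209.7156, 154.6086]), array([203.0718, 175.1985])]
18.6833 [ 0.5317 -0.2107  0.0945] [ 0.9785  1.0425 -0.999   2.2706  2.2095  0.7135 -1.6752] [ 0.3292 -0.5283 -0.7079] -0.0005415257213116897
row [ 0.0009  0.0233 -0.0005] [-0.001  -0.0053 -0.0001] n>= 0.5586562286239213 0.13619832161291845
```

```bash
python3 - <<'E'
from h import *
save(snapshot('side'),'s1',crop=(140,110,300,240),scale=4)
E
```

```text
(no output)
```

View pics/s1.png

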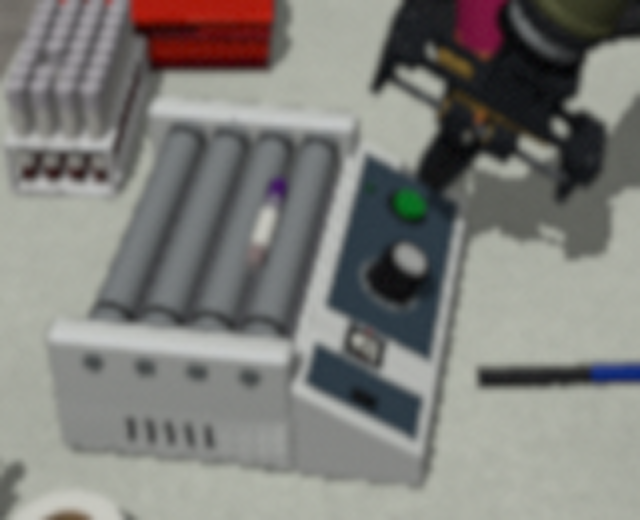

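The tube is in the front groove at (265,220), with the fingers above the button at (410,205). Press in small steps.

```bash
python3 -m handwheel '[[[0.001,0.012,0,0,0,0],[0.001,0.022,0,0,0,0],[0.001,0.025,0,0,0,0],[0.001,0.028,0,0,0,0],[0.001,0.031,0,0,0,0],[0.001,0.031,0,0,0,0],[0.001,0.031,0,0,0,0]]]'
python3 -c "
from kn import *
snapshot('wrist');s=r.get_state();d=np.array(s['tool_pos'])-B0;print(d@n,d@eu,d@el,s['contact_force'],np.array(s['contact_force'])@n)"
```

```text
clock: 19.32
tool_pos: [0.5468, -0.213, 0.0671]
eef_rot: [0.345, -0.361, 0.621, -0.605]
contact_force: [-2.8, -1.6, 3.3]
opening: 0.004
-0.003992260611625694 -0.00015186898118313657 -0.0012480031968943434 [-2.4927 -0.3911  2.8455] 3.7077009270652583
```

```bash
python3 -m handwheel '[[[0,0.0015,0,0,0,0],[0,0.003,0,0,0,0],[0,0.003,0,0,0,0],[0,0.003,0,0,0,0]]]'
python3 -c "
from kn import *
snapshot('wrist');s=r.get_state();d=np.array(s['tool_pos'])-B0;print(d@n,s['contact_force'],np.array(s['contact_force'])@n)"
```

```text
clock: 19.7
tool_pos: [0.5472, -0.213, 0.0664]
eef_rot: [0.345, -0.36, 0.621, -0.605]
contact_force: [-15.5, -3.3, 23.9]
opening: 0.006
-0.004871996824107956 [-14.4774  -3.3766  23.3412] 27.427544449288646
```

The button bottomed out: it stopped at 4.9 mm with 27 N. Now release and retreat.

```bash
python3 -m handwheel '[[[0,-0.005,0,0,0,0],[0,-0.02,0,0,0,0],[0,-0.05,0,0,0,0],[0,-0.08,0,0,0,0],[0,-0.1,0,0,0,0],[-0.05,-0.1,0,0,0,0],[-0.094,-0.1,0,0,0,0],[-0.094,-0.1,0,0,0,0],[-0.094,-0.1,0,0,0,0],[-0.094,-0.1,0,0,0,0],[-0.094,-0.1,0,0,0,0],[-0.094,-0.1,0,0,0,0]]]'
python3 - <<'E'
from win import *
rect('r6c')
im=cv2.imread('pics/r6c.png')
s=r.get_state();print(s['clock'],s['tool_pos'],s['qd'],s['contact_force'])
a=cv2.resize(snapshot('side')[110:240,140:300],None,fx=3,fy=3)
cv2.imwrite('pics/end.png',np.hstack([cv2.resize(im,(300,300)),cv2.resize(a[:,:,::-1],(480,300))]))
E
```

```text
clock: 20.75
tool_pos: [0.501, -0.1196, 0.1515]
eef_rot: [0.345, -0.361, 0.621, -0.604]
contact_force: [-0.1, -0.8, -0.1]
opening: 0.003
view dir in panel (up,left,n) [np.float64(-0.004368647422690168), np.float64(-0.021107431641806305), np.float64(0.9997456730850222)] px [259.3761  91.798 ]
red [(np.int32(720), array([ 71.6069, 152.3403])), (np.int32(693), array([323.9466, 153.5051]))]
20.8 [ 0.501  -0.1196  0.1515] [ 0.0008 -0.0018 -0.0033  0.0002  0.0005  0.0018 -0.0029] [-0.9566 -0.5633  0.0742]
```

View pics/end.png

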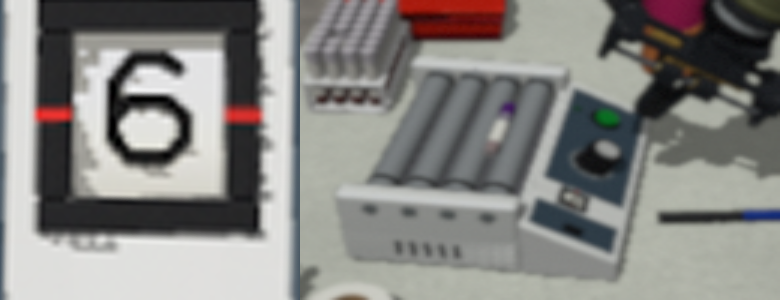

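The 6 is whole in the window (digit centre at row 108, marks at 115). The tube is in the front groove, the green button is out, and the arm is clear. Handing in.

```bash
python3 -c "
from plant import job;print(job.finish_job())"
```

```text
the job is handed in; nothing more can be done
None
```

The job is done and handed in at about 21 s of the 64 s allowed; the hand-in reports no verdict.

- **Tube:** The purple-capped tube lies lengthwise in the front groove. In the wrist picture taken after release its ends were within 3 mm of where they should be, and the last side picture still shows it there.
- **Timer:** The 6 stands whole in the window, about 0.8 mm above the red marks (roughly 0.03 rad, limit 0.14). It had not shifted after I let go of the knob.
- **Button:** I pushed it until it stopped at 4.9 mm with 27 N, then let go. In the last picture it looks out again, and the arm stood clear with no contact force beyond sensor noise.

**What disagreed or went unchecked:**
- **Knob position:** My first fit put the knob about 4 mm too far up the slope. I corrected it from the pictures before gripping.
- **Drum start angle:** My first reading of the drum's starting angle (about 1.3 rad) did not match the turn needed, which points to about 1.15 rad, so I set the final number from the pictures.
- **Side-camera detector:** It missed the tube on the rollers, so I confirmed that by eye.
- **Gold-capped tube and bystanders:** I did not measure them again at the end. I saw no sign that the robot touched any of them.

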